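Measure the brass bushing: push the fork home, press record

TASK

Take a measurement of the brass bushing: on the fixture where it stands, gently push the blue sliding fork with the fingertips, away from the robot, until it is fully home against its stop, then press that fixture's green button gently all the way down and let it come up again. Do not press the button before the fork is home, leave the bushing standing where it is, and leave the other two fixtures and everything else on the table alone.

Things in the scene. Friction and masses are not known exactly. Their poses are not given: they have to be found in the camera images.
- fixture_brass: Fixed fixture that holds the brass bushing (plain yellow-metal cylinder with a blind bore on top); else like the other two. White base plate 200 (x) x 90 (y) x 20 mm high; origin at the centre of its underside, +x along the plate, away from the robot (turned up to 0.3 rad). On its centre line: blue sliding fork, then workpiece nest (x = 25 mm, collar 40 mm across, 5 mm high), then green button (x = 78 mm).
- fork_brass (a joint): Blue sliding fork beside the brass bushing (plain yellow-metal cylinder with a blind bore on top): slides along the fixture's +x, in m; 0 = drawn back towards the robot, 0.040 = home against its rigid stop, its two prongs then straddling the workpiece with 7 mm clear each side. Starts at 0 to 0.015. About 1.5 N of friction plus some drag; stays where it is left. Push slowly and stop on force.
- push_brass (a point): Centre of the rear face (towards the robot) of the upright push plate of the blue fork beside the brass bushing (plain yellow-metal cylinder with a blind bore on top), 55 mm above the table, moving with the fork. Plate 64 mm wide, 10 mm thick, from 22 to 78 mm above the table; pushed along the fixture's +x. Behind it only the base plate's bare top (20 mm above the table).
- button_brass (a joint): Green spring record button of the fixture with the brass bushing (plain yellow-metal cylinder with a blind bore on top): travel downward in m, 0 = up, 0.006 = fully down; fully down takes 4 N, and it springs back up when released.
- button_brass_top (a point): Centre of the top face of the green button beside the brass bushing (plain yellow-metal cylinder with a blind bore on top) (26 mm across, standing 10 mm out of a black housing 42 mm across), when up about 42 mm above the table; moves with it. Pressed straight down.
- bushing_brass: Workpiece: the brass bushing (plain yellow-metal cylinder with a blind bore on top), 28 mm across, 45 mm tall, standing loose in its fixture's nest (top 65 mm above the table); origin at the centre of its underside, z up. To be left standing.
- fixture_steel: Fixed fixture that holds the bright steel stepped pin; else like the other two. White base plate 200 (x) x 90 (y) x 20 mm high; origin at the centre of its underside, +x along the plate, away from the robot (turned up to 0.3 rad). On its centre line: blue sliding fork, then workpiece nest (x = 25 mm, collar 40 mm across, 5 mm high), then green button (x = 78 mm).
- fork_steel (a joint): Blue sliding fork beside the bright steel stepped pin: slides along the fixture's +x, in m; 0 = drawn back towards the robot, 0.040 = home against its rigid stop, its two prongs then straddling the workpiece with 7 mm clear each side. Starts at 0 to 0.015. About 1.5 N of friction plus some drag; stays where it is left. Push slowly and stop on force.
- push_steel (a point): Centre of the rear face (towards the robot) of the upright push plate of the blue fork beside the bright steel stepped pin, 55 mm above the table, moving with the fork. Plate 64 mm wide, 10 mm thick, from 22 to 78 mm above the table; pushed along the fixture's +x. Behind it only the base plate's bare top (20 mm above the table).
- button_steel (a joint): Green spring record button of the fixture with the bright steel stepped pin: travel downward in m, 0 = up, 0.006 = fully down; fully down takes 4 N, and it springs back up when released.
- button_steel_top (a point): Centre of the top face of the green button beside the bright steel stepped pin (26 mm across, standing 10 mm out of a black housing 42 mm across), when up about 42 mm above the table; moves with it. Pressed straight down.
- pin_steel: Workpiece: the bright steel stepped pin, 28 mm across, 45 mm tall, standing loose in its fixture's nest (top 65 mm above the table); origin at the centre of its underside, z up. To be left standing.
- fixture_black: Fixed fixture that holds the black plastic spacer with a waist; else like the other two. White base plate 200 (x) x 90 (y) x 20 mm high; origin at the centre of its underside, +x along the plate, away from the robot (turned up to 0.3 rad). On its centre line: blue sliding fork, then workpiece nest (x = 25 mm, collar 40 mm across, 5 mm high), then green button (x = 78 mm).
- fork_black (a joint): Blue sliding fork beside the black plastic spacer with a waist: slides along the fixture's +x, in m; 0 = drawn back towards the robot, 0.040 = home against its rigid stop, its two prongs then straddling the workpiece with 7 mm clear each side. Starts at 0 to 0.015. About 1.5 N of friction plus some drag; stays where it is left. Push slowly and stop on force.
- push_black (a point): Centre of the rear face (towards the robot) of the upright push plate of the blue fork beside the black plastic spacer with a waist, 55 mm above the table, moving with the fork. Plate 64 mm wide, 10 mm thick, from 22 to 78 mm above the table; pushed along the fixture's +x. Behind it only the base plate's bare top (20 mm above the table).
- button_black (a joint): Green spring record button of the fixture with the black plastic spacer with a waist: travel downward in m, 0 = up, 0.006 = fully down; fully down takes 4 N, and it springs back up when released.
- button_black_top (a point): Centre of the top face of the green button beside the black plastic spacer with a waist (26 mm across, standing 10 mm out of a black housing 42 mm across), when up about 42 mm above the table; moves with it. Pressed straight down.
- spacer_black: Workpiece: the black plastic spacer with a waist, 28 mm across, 45 mm tall, standing loose in its fixture's nest (top 65 mm above the table); origin at the centre of its underside, z up. To be left standing.
- plug_gauge: Loose standing plug gauge, steel, 22 mm across, 90 mm tall; origin at the centre of its underside. A bystander, to be left alone.
- gauge_block: Loose standing steel gauge block, 35 x 20 x 50 mm; origin at the centre of its underside. A bystander, to be left alone.
- oil_bottle: Loose white bottle with red cap, 40 mm across, 90 mm tall; origin at the centre of its underside. A bystander, to be left alone.
- ring_gauge: Loose steel ring gauge lying flat, 60 mm across, 18 mm high; origin at the centre of its underside. A bystander, to be left alone.
- v_block: Loose dark V-block, 50 x 50 x 40 mm; origin at the centre of its underside. A bystander, to be left alone.

How it is judged:
On the way, in this order (a step that is already met when the one before it is completed fails the run):
1. the fork of the brass bushing's fixture is pushed fully home (value of joint fork_brass above 0.038 m and value of joint button_brass below 0.0015 m), for 0.2 s.
2. its green button is pressed down, the fork staying home (value of joint fork_brass above 0.038 m and value of joint button_brass above 0.0045 m), for 0.05 s.
At the end, for the whole second after the job is handed in: The brass bushing's fork is home (within 2 mm of its stop), its green button was pressed at least 4.5 mm down with the fork home and is up again (within 1.5 mm), the bushing stands within 5 mm of where it was, the other fixtures' forks (within 4 mm) and buttons are as they were (all of step 1 and distance of bushing_brass from where it was at the start of the episode below 0.005 m and angle between bushing_brass's own z axis and vertical below 0.1 rad and linear speed of bushing_brass below 0.02 m/s and value of joint each of button_steel, button_black below 0.0015 m and distance of each of push_steel, push_black from where it was at the start of the episode below 0.004 m); the robot touches nothing.
It fails at once if the record button was pressed before the fork was fully home (value of joint button_brass above 0.003 m and value of joint fork_brass below 0.037 m).
It fails at once if a button of another fixture was pressed, or its fork moved (over 4 mm) (value of joint any of button_steel, button_black above 0.002 m or distance of any of push_steel, push_black from where it was at the start of the episode above 0.004 m).
It fails at once if a workpiece was shifted, lifted (over 5 mm) or tipped ((distance of bushing_brass from where it was at the start of the episode above 0.005 m or angle between bushing_brass's own z axis and vertical above 0.15 rad) or (distance of pin_steel from where it was at the start of the episode above 0.005 m or angle between pin_steel's own z axis and vertical above 0.15 rad) or (distance of spacer_black from where it was at the start of the episode above 0.005 m or angle between spacer_black's own z axis and vertical above 0.15 rad)).
It fails at once if the fork or the button was pushed roughly (over 35 N) (contact force between any of the arm, the fingers and fork_brass above 35 N or contact force between any of the fingers, the arm and button_brass above 35 N).
It fails at once if a bystander was moved (over 10 mm) (distance of any of plug_gauge, gauge_block, oil_bottle, ring_gauge, v_block from where it was at the start of the episode above 0.01 m).
It also fails if it takes over 43 s, if anything falls off the work surface, if the arm or the gripper's body presses on something with over 40 N, if the wrist force passes 120 N, or if a joint passes its speed limit or range.

ROBOT

A 6-joint arm with a two-finger parallel gripper is mounted at the origin on the work surface. World frame = base frame: x ahead of the robot, y to its left, z up, the work surface at z = 0. Lengths are in m, angles in rad, forces in N, time in s.
With the tool pointing down it reaches from about 0.3 to 0.875 m from the base axis. Payload 6.4 kg.
Tool frame: the origin (TCP) lies at the very end of the fingers, on their centre line; the grasp point (between the pads) lies tcp_to_grasp behind it (tcp_to_grasp is the distance from the TCP to the grasp point, in m); z points along the fingers, y is the direction in which the jaws open and shut (so a half turn about z gives the same grasp; the last joint's range is limited). The gripper opens to 85 mm and grips with 20 to 120 N. Pads are 22 mm wide; open, the fingers measure 114 mm over their backs; the gripper's body (76 mm by 85 mm) begins 54 mm behind the grasp point. The pads swing forward as they close: fully open they stand 13 mm farther back than shut.
Start: joints at [1.105, 0.181, 1.607, -0, 1.354, -0.206], TCP at [0.148, 0.556, 0.231] pointing down, gripper open.
Joint ranges: [-2.99, 2.99], [-0.89, 2.07], [0.3, 2.58], [-1.14, 4.28], [0, 2.63], [-3.12, 3.12]. Speed limits (rad/s): [2.57, 2.57, 3.01, 3.14, 3.14, 3.14].

INTERFACE

Orientations are given as a unit quaternion [w, x, y, z].
In Python, from bench import get_obs, camera, hand_in, tcp_to_grasp gives the robot as it stands.
- The arm moves only by the shell command python3 -m inch 'ROWS' [OPENING]. ROWS is JSON, a list of rows, each an object with "delta_pos": the shift along the tool's x, y, z in cm, a list of three; "rotation": the turn, a rotation vector about the tool's x, y, z in rad, a list of three. In form: [{"delta_pos": [x, y, z], "rotation": [rx, ry, rz]}, ...]. A call has 1 to 10 rows; each row shifts and turns the commanded pose from where the row before left it, along the tool's axes as they then stand; what a row does not reach is not made up. A row lasts 1/10 s, in which the tool goes at most 50 mm and 8.59 degrees, less where a joint would pass 70% of its speed; a pose out of reach is approached as far as the arm can. A call is refused whole if a number of a shift passes 5 or a number of a turn 0.15, either way. A call with a gripper value outside its range is refused whole. OPENING is the finger opening in cm, from 0 to 8.54, set as the call begins (- or left out, the last holds). The fingers move at their own pace and stop on an object; the grip force is fixed at half the most. Time passes only in rows, so rows that do not move let the fingers close. It gives the time, the measured TCP pose, the force and the opening at its end, in the units of the state.
- get_obs(): the state, without advancing time (a new reading comes with each control period).
- camera(name): name is "side" or "top"; returns a dict with "color" (400x640x3 uint8, red, green, blue), "vfov" (degrees; the focal length in pixels is half the picture's height over the tangent of half this angle, whatever the lens; pixels are square), "cx", "cy" (the principal point, pixels), "eye" and "orientation" of the camera in the world. Camera axes: x right, y down, z forward; pixel columns grow to the right and rows downward; lengths in m; the calibration is good to about 2 mm. A picture is of the moment at which its call begins. There is no depth.
- hand_in(): hands the job in, once; it reports no verdict.
The state is a dict: "time_s": time; "q": joint angles; "dq": joint speeds; "joint_efforts": joint torques, N m; "eef_pos": TCP position; "eef_rot": TCP orientation; "wrist_force": force on the tool from outside, world axes, zero at the start; "torque": the same for the moment, N m; "opening": opening from 0.0 (shut) to 1.0 (fully open).
Only numpy, scipy, OpenCV 4.12 (cv2) and the standard library are available. Lean on these libraries where they do the work, as an engineer would, in place of code of your own. Each camera call takes 0.05 s, during which the arm holds its last target.

## Working session

There is one attempt and no reset: what is moved stays moved. The work goes in short steps, Python scripts to look and compute and a shell command to move; the robot and the scene stay as the last step left them, time stands still between calls to the robot, and variables do not carry over. Pictures are saved under pics/ and viewed, and the job is handed in when it is done.

```bash
mkdir -p pics; ls; python3 - <<'E'
from bench import get_obs,camera,tcp_to_grasp
import cv2,json
print(tcp_to_grasp if not callable(tcp_to_grasp) else tcp_to_grasp())
o=get_obs();print(o)
for n in("side","top"):
    c=camera(n);cv2.imwrite(f"pics/{n}0.png",c["color"][:,:,::-1]);print(n,{k:v for k,v in c.items() if k!="color"})
E
```

```text
pics
0.0187
{'time_s': 0.0, 'q': array([ 1.10469448e+00,  1.81517083e-01,  1.60797556e+00,  6.07042028e-06,
        1.35379988e+00, -2.06297678e-01]), 'dq': array([ 3.44227979e-04, -5.39662337e-04,  7.37679779e-04,  1.05584523e-03,
        5.49161661e-05,  3.25429647e-04]), 'joint_efforts': array([ 1.37249517e-04, -4.44857669e+01, -3.51336980e+01, -1.28583524e-04,
        9.15859826e-03,  2.15378350e-05]), 'eef_pos': array([0.14744729, 0.55522123, 0.2304133 ]), 'eef_rot': array([-2.83192321e-04,  1.29537658e-01,  9.91574139e-01, -8.01372456e-04]), 'wrist_force': array([0.23762529, 0.42167286, 0.67262472]), 'torque': array([-0.04419053,  0.01815454,  0.00330243]), 'opening': 0.9998401226825184}
side {'vfov': 56.50200465222794, 'cx': 319.8685877959818, 'cy': 203.6195797195589, 'eye': array([ 0.45961844, -0.85213835,  0.58327957]), 'orientation': array([-0.49062972,  0.86781907, -0.06443992,  0.04494482])}
top {'vfov': 56.234293716289336, 'cx': 317.3966175258596, 'cy': 199.0269441810498, 'eye': array([ 0.48044713, -0.01220648,  1.06853109]), 'orientation': array([ 0.03668998, -0.69970326,  0.71258945, -0.03585332])}
```

View pics/side0.png

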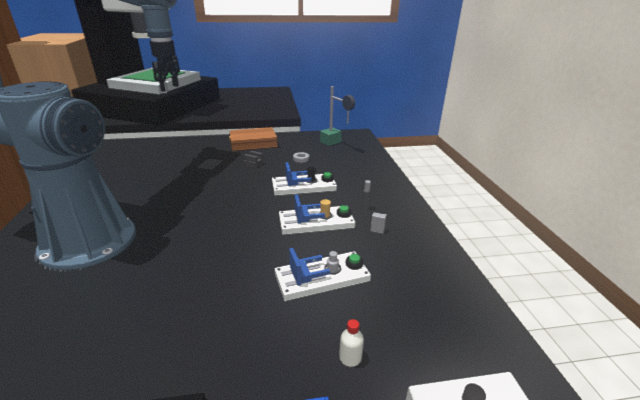

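View pics/top0.png

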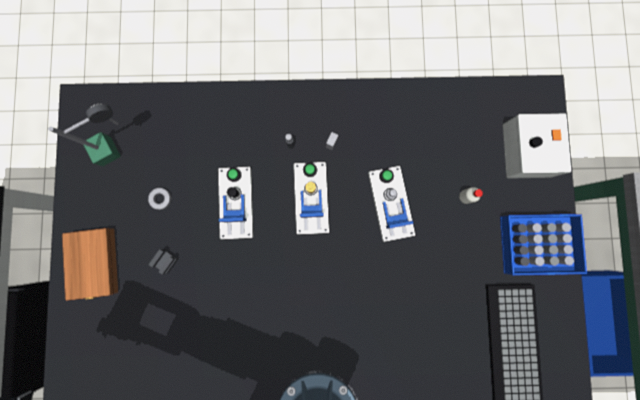

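The brass fixture is the middle one: the bushing is at about (311,187) and its button at (310,169) in the top view. I'll enlarge that area.

```bash
python3 - <<'E'
import cv2
t=cv2.imread("pics/top0.png");s=cv2.imread("pics/side0.png")
cv2.imwrite("pics/topc.png",cv2.resize(t[155:245,270:350],None,fx=6.5,fy=6.5,interpolation=cv2.INTER_CUBIC))
cv2.imwrite("pics/sidec.png",cv2.resize(s[180:245,265:395],None,fx=6,fy=6,interpolation=cv2.INTER_CUBIC))
E
```

```text
(no output)
```

View pics/topc.png

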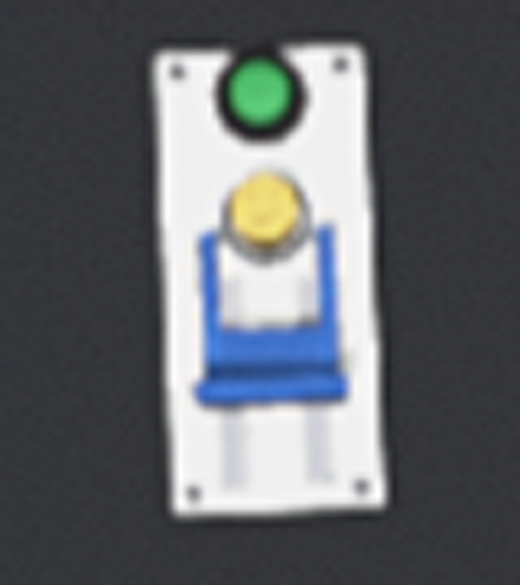

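View pics/sidec.png

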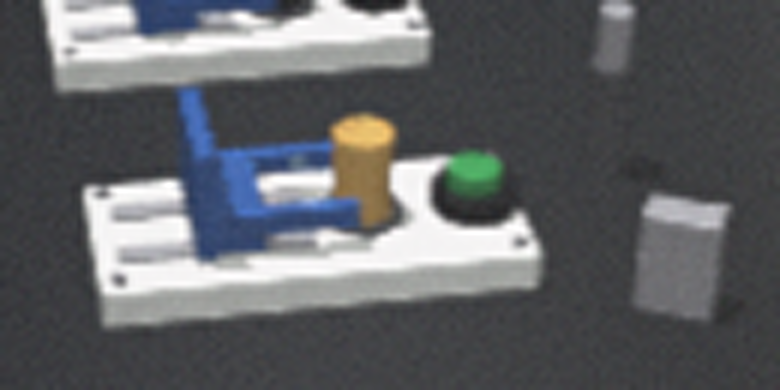

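The top crop shows the plate corners at (157,50), (362,45), (385,508) and (173,515), the green top at (261,90), the brass top at (264,208) and the push plate's rear edge at about y=402. In the side crop the push plate's top is at about (190,90) and the button at (475,160).

```bash
cat > h.py <<'E'
import numpy as np
from scipy.spatial.transform import Rotation as R
CAM={'side':(56.50200465222794,319.8685877959818,203.6195797195589,[0.45961844,-0.85213835,0.58327957],[-0.49062972,0.86781907,-0.06443992,0.04494482]),
'top':(56.234293716289336,317.3966175258596,199.0269441810498,[0.48044713,-0.01220648,1.06853109],[0.03668998,-0.69970326,0.71258945,-0.03585332])}
def par(n):
    v,cx,cy,e,q=CAM[n];return 200/np.tan(np.radians(v)/2),cx,cy,np.array(e),R.from_quat(q,scalar_first=True)
def at(n,u,v,z):
    f,cx,cy,e,r=par(n);d=r.apply([(u-cx)/f,(v-cy)/f,1]);return e+d*(z-e[2])/d[2]
def proj(n,p):
    f,cx,cy,e,r=par(n);c=r.inv().apply(np.array(p)-e);return np.array([cx+f*c[0]/c[2],cy+f*c[1]/c[2]])
E
python3 - <<'E'
from h import *
np.set_printoptions(precision=4,suppress=True)
T=lambda u,v,z:at('top',(u+.5)/6.5-.5+270,(v+.5)/6.5-.5+155,z)
S=lambda u,v,z:at('side',(u+.5)/6-.5+265,(v+.5)/6-.5+180,z)
c=[T(157,50,.02),T(362,45,.02),T(385,508,.02),T(173,515,.02)];print(np.array(c))
m=np.mean(c,0);print('centre',m,'sizes',np.linalg.norm(c[0]-c[3]),np.linalg.norm(c[0]-c[1]))
d=(c[0]+c[1]-c[2]-c[3]);print('yaw',np.arctan2(d[1],d[0]))
print('button',T(261,90,.042),S(475,163,.042)); print('brass',T(264,208,.065),S(364,131,.065))
print('plate rear L,R at top',T(198,402,.078),T(346,398,.078)); print('front',T(205,374,.078),T(340,370,.078))
print('side plate top far corner',S(182,90,.078))
y=np.arctan2(d[1],d[0])
for x in(.078,.025):print(x,m[:2]+x*np.array([np.cos(y),np.sin(y)]))
E
```

```text
[[ 0.6948  0.0535  0.02  ]
 [ 0.6954 -0.0363  0.02  ]
 [ 0.4933 -0.0421  0.02  ]
 [ 0.492   0.049   0.02  ]]
centre [0.5939 0.006  0.02  ] sizes 0.20285157943065965 0.08976436209559464
yaw 0.025381866513999818
button [0.6721 0.0078 0.042 ] [0.6717 0.012  0.042 ]
brass [0.618  0.0069 0.065 ] [0.6183 0.0094 0.065 ]
plate rear L,R at top [0.537  0.0348 0.078 ] [ 0.5375 -0.0255  0.078 ]
front [0.5484 0.0318 0.078 ] [ 0.549  -0.0233  0.078 ]
side plate top far corner [0.5379 0.035  0.078 ]
0.078 [0.6719 0.008 ]
0.025 [0.6189 0.0067]
```

Both views agree: yaw is about 0.025 rad, the push face is at about (0.537, 0.005), and the button is at about (0.672, 0.009). I'll shut the fingers, turn the tool to the fixture's yaw and travel over at height.

```bash
python3 -m inch '[{"delta_pos":[0,0,0],"rotation":[0,0,-0.095]},{"delta_pos":[0,0,0],"rotation":[0,0,-0.095]},{"delta_pos":[0,0,0],"rotation":[0,0,-0.095]},{"delta_pos":[0,0,0],"rotation":[0,0,0]}]' 0
python3 -m inch '[{"delta_pos":[-1,-2,0],"rotation":[0,0,0]},{"delta_pos":[-2,-3.5,0],"rotation":[0,0,0]},{"delta_pos":[-2,-3.5,0],"rotation":[0,0,0]},{"delta_pos":[-2,-3.5,0],"rotation":[0,0,0]},{"delta_pos":[-2,-3.5,0],"rotation":[0,0,0]},{"delta_pos":[-2,-3.5,0],"rotation":[0,0,0]},{"delta_pos":[-2,-3.5,0],"rotation":[0,0,0]},{"delta_pos":[-2,-3.5,0],"rotation":[0,0,0]}]'
```

```text
time_s: 0.5
eef_pos: [0.1475, 0.5554, 0.2308]
eef_rot: [-0.0, -0.013, 1.0, -0.0]
wrist_force: [-0.2, 0.3, -0.8]
opening: 0.33
time_s: 1.3
eef_pos: [0.3047, 0.2931, 0.2313]
eef_rot: [0.0, -0.011, 1.0, 0.0]
wrist_force: [1.5, 0.8, -0.6]
opening: 0.002
```

```bash
python3 -m inch '[{"delta_pos":[-2,-3.5,0],"rotation":[0,0,0]},{"delta_pos":[-2,-3.5,0],"rotation":[0,0,0]},{"delta_pos":[-2,-3.5,0],"rotation":[0,0,0]},{"delta_pos":[-2,-3.5,0],"rotation":[0,0,0]},{"delta_pos":[-2,-3.5,0],"rotation":[0,0,0]},{"delta_pos":[-2,-3.5,0],"rotation":[0,0,0]},{"delta_pos":[-2,-3.5,0],"rotation":[0,0,0]},{"delta_pos":[-2,-3.5,0],"rotation":[0,0,0]},{"delta_pos":[-1.3,-1.5,0],"rotation":[0,0,0]},{"delta_pos":[0,0,0],"rotation":[0,0,0]}]'
python3 -m inch '[{"delta_pos":[0,0,2],"rotation":[0,0,0]},{"delta_pos":[0,0,3],"rotation":[0,0,0]},{"delta_pos":[0,0,3],"rotation":[0,0,0]},{"delta_pos":[0,0,2],"rotation":[0,0,0]},{"delta_pos":[0,0,1],"rotation":[0,0,0]},{"delta_pos":[0,0,0],"rotation":[0,0,0]}]'
python3 - <<'E'
from bench import camera
import cv2
for n,(a,b,c,d) in(("side",(120,250,220,420)),("top",(140,270,230,410))):
    i=camera(n)["color"][a:b,c:d,::-1];cv2.imwrite(f"pics/{n}1.png",cv2.resize(i,None,fx=4,fy=4,interpolation=cv2.INTER_CUBIC))
E
```

```text
time_s: 2.3
eef_pos: [0.4858, 0.0018, 0.2311]
eef_rot: [-0.0, -0.01, 1.0, -0.0]
wrist_force: [-0.5, 0.7, 0.2]
opening: 0.0
time_s: 2.9
eef_pos: [0.4833, 0.005, 0.1201]
eef_rot: [-0.001, -0.013, 1.0, 0.0]
wrist_force: [0.0, -1.0, -0.2]
opening: -0.002
```

View pics/side1.png

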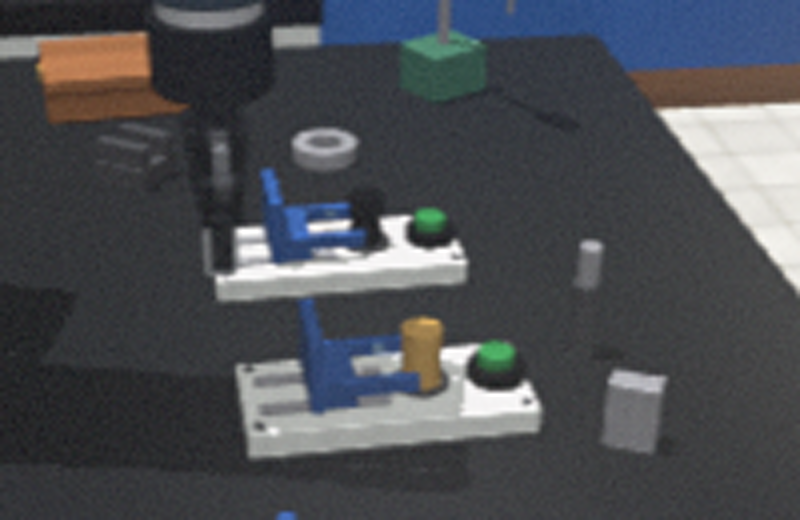

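View pics/top1.png

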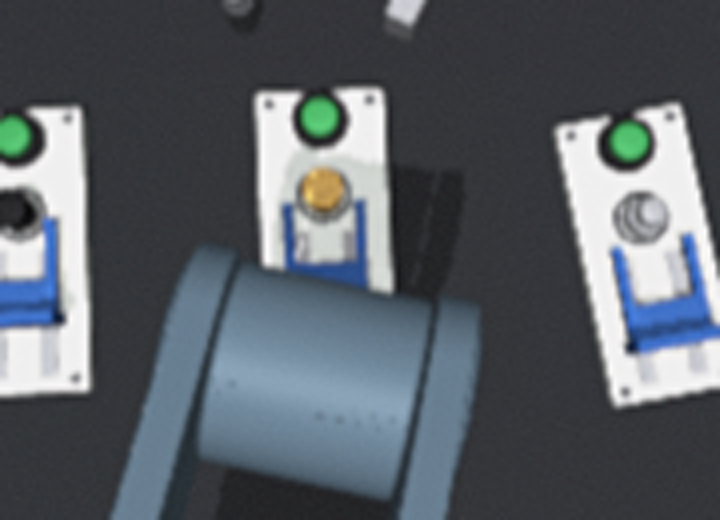

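The shut fingertips stand behind the brass fork, at about (225,270) in the side crop, and are lined up with it. Next I'll lower to z of about 0.045 and approach.

```bash
python3 -m inch '[{"delta_pos":[0,0,2],"rotation":[0,0,0]},{"delta_pos":[0,0,2.5],"rotation":[0,0,0]},{"delta_pos":[0,0,2],"rotation":[0,0,0]},{"delta_pos":[0,0,1],"rotation":[0,0,0]},{"delta_pos":[-1,0,0],"rotation":[0,0,0]},{"delta_pos":[-1,0,0],"rotation":[0,0,0]},{"delta_pos":[-0.6,0,0],"rotation":[0,0,0]},{"delta_pos":[0,0,0],"rotation":[0,0,0]},{"delta_pos":[0,0,0],"rotation":[0,0,0]}]'
python3 -m inch '[{"delta_pos":[-0.4,0,0],"rotation":[0,0,0]},{"delta_pos":[-0.4,0,0],"rotation":[0,0,0]},{"delta_pos":[-0.2,0,0],"rotation":[0,0,0]},{"delta_pos":[0,0,0],"rotation":[0,0,0]}]'
```

```text
time_s: 3.9
eef_pos: [0.5112, 0.0047, 0.0468]
eef_rot: [0.0, -0.013, 1.0, -0.0]
wrist_force: [-0.5, -0.2, -0.2]
opening: 0.002
time_s: 4.3
eef_pos: [0.521, 0.0049, 0.0463]
eef_rot: [0.0, -0.013, 1.0, -0.0]
wrist_force: [0.8, -0.6, 0.2]
opening: -0.001
```

```bash
for i in 1 2; do :; done; python3 -m inch '[{"delta_pos":[-0.2,0,0],"rotation":[0,0,0]},{"delta_pos":[-0.2,0,0],"rotation":[0,0,0]},{"delta_pos":[-0.2,0,0],"rotation":[0,0,0]}]'
python3 -m inch '[{"delta_pos":[-0.2,0,0],"rotation":[0,0,0]},{"delta_pos":[-0.2,0,0],"rotation":[0,0,0]},{"delta_pos":[-0.2,0,0],"rotation":[0,0,0]}]'
python3 -m inch '[{"delta_pos":[-0.2,0,0],"rotation":[0,0,0]},{"delta_pos":[-0.2,0,0],"rotation":[0,0,0]},{"delta_pos":[-0.2,0,0],"rotation":[0,0,0]}]'
```

```text
time_s: 4.6
eef_pos: [0.5265, 0.0051, 0.0462]
eef_rot: [-0.0, -0.013, 1.0, 0.0]
wrist_force: [-1.7, -0.6, 0.8]
opening: 0.001
time_s: 4.9
eef_pos: [0.5327, 0.0053, 0.0462]
eef_rot: [-0.0, -0.013, 1.0, 0.0]
wrist_force: [-1.8, -0.5, 0.8]
opening: 0.001
time_s: 5.2
eef_pos: [0.5387, 0.0054, 0.0462]
eef_rot: [-0.0, -0.013, 1.0, 0.0]
wrist_force: [-1.7, 0.3, 0.2]
opening: 0.005
```

Contact came at TCP x of about 0.525 with roughly 1.8 N. I'll keep pushing, slower as the stop gets near.

```bash
python3 -m inch '[{"delta_pos":[-0.2,0,0],"rotation":[0,0,0]},{"delta_pos":[-0.2,0,0],"rotation":[0,0,0]},{"delta_pos":[-0.2,0,0],"rotation":[0,0,0]},{"delta_pos":[-0.1,0,0],"rotation":[0,0,0]},{"delta_pos":[-0.1,0,0],"rotation":[0,0,0]}]'
python3 -m inch '[{"delta_pos":[-0.1,0,0],"rotation":[0,0,0]},{"delta_pos":[-0.1,0,0],"rotation":[0,0,0]},{"delta_pos":[-0.1,0,0],"rotation":[0,0,0]}]'
```

```text
time_s: 5.7
eef_pos: [0.5467, 0.0056, 0.0462]
eef_rot: [-0.0, -0.013, 1.0, 0.0]
wrist_force: [-1.1, 0.6, -0.4]
opening: 0.001
time_s: 6.0
eef_pos: [0.5497, 0.0057, 0.0462]
eef_rot: [-0.0, -0.013, 1.0, 0.0]
wrist_force: [-1.8, 0.5, 0.2]
opening: 0.001
```

```bash
python3 -m inch '[{"delta_pos":[-0.1,0,0],"rotation":[0,0,0]},{"delta_pos":[-0.1,0,0],"rotation":[0,0,0]}]'
```

```text
time_s: 6.2
eef_pos: [0.5511, 0.0058, 0.0462]
eef_rot: [-0.001, -0.013, 1.0, 0.0]
wrist_force: [-6.6, -0.2, 4.4]
opening: 0.001
```

```bash
python3 -m inch '[{"delta_pos":[-0.05,0,0],"rotation":[0,0,0]},{"delta_pos":[0,0,0],"rotation":[0,0,0]}]';python3 - <<'E'
from bench import camera
import cv2
for n,(a,b,c,d) in(("side",(170,240,265,395)),("top",(150,240,270,360))):
    i=camera(n)["color"][a:b,c:d,::-1];cv2.imwrite(f"pics/{n}2.png",cv2.resize(i,None,fx=6,fy=6,interpolation=cv2.INTER_CUBIC))
E
```

```text
time_s: 6.4
eef_pos: [0.551, 0.0058, 0.0462]
eef_rot: [-0.001, -0.013, 1.0, 0.0]
wrist_force: [-6.9, -0.2, 4.3]
opening: -0.001
```

View pics/side2.png

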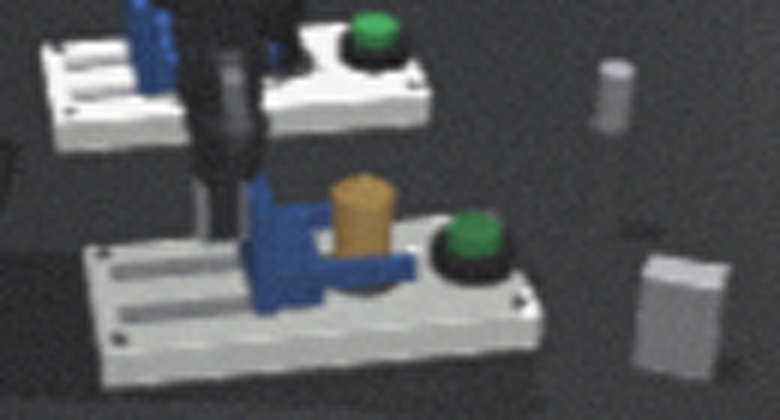

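View pics/top2.png

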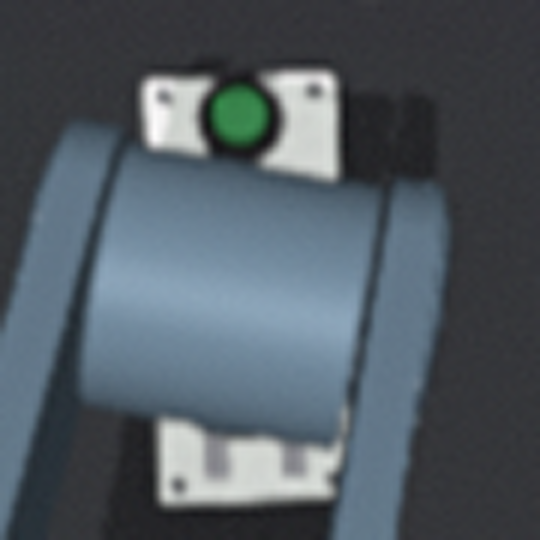

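The prongs straddle the bushing and the fork has travelled about 25.5 mm. The force rose to 7 N with no further motion, which looks like the stop. I'll push a little harder to confirm it.

```bash
python3 -m inch '[{"delta_pos":[-0.1,0,0],"rotation":[0,0,0]},{"delta_pos":[0,0,0],"rotation":[0,0,0]}]'; python3 -m inch '[{"delta_pos":[-0.05,0,0],"rotation":[0,0,0]},{"delta_pos":[0,0,0],"rotation":[0,0,0]}]'
python3 - <<'E'
import cv2
t=cv2.imread("pics/top0.png")
cv2.imwrite("pics/topL.png",cv2.resize(t[160:245,205:265],None,fx=7,fy=7,interpolation=cv2.INTER_CUBIC))
cv2.imwrite("pics/topR.png",cv2.resize(t[160:245,360:420],None,fx=7,fy=7,interpolation=cv2.INTER_CUBIC))
E
```

```text
time_s: 6.7
eef_pos: [0.551, 0.0058, 0.0461]
eef_rot: [-0.003, -0.013, 1.0, 0.0]
wrist_force: [-10.6, -0.7, 8.3]
opening: 0.0
time_s: 6.9
eef_pos: [0.551, 0.0058, 0.0461]
eef_rot: [-0.003, -0.013, 1.0, 0.0]
wrist_force: [-13.4, -0.9, 8.5]
opening: 0.003
```

View pics/topL.png

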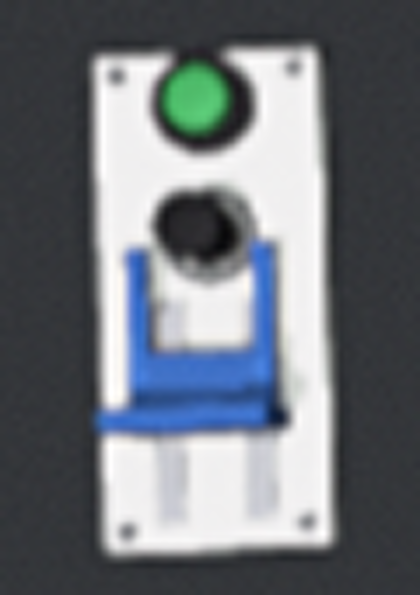

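View pics/topR.png

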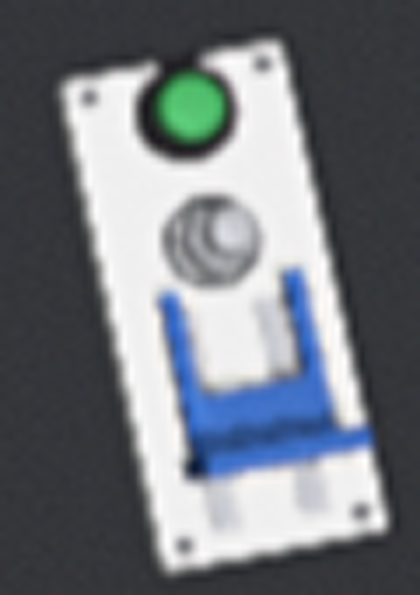

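It stays rigid at 13 N with the TCP not moving, so the fork is home. I'll back off, lift and go over to the button.

```bash
python3 -m inch '[{"delta_pos":[0.3,0,0],"rotation":[0,0,0]},{"delta_pos":[1,0,0],"rotation":[0,0,0]},{"delta_pos":[1.5,0,0],"rotation":[0,0,0]},{"delta_pos":[0,0,0],"rotation":[0,0,0]},{"delta_pos":[0,0,-2],"rotation":[0,0,0]},{"delta_pos":[0,0,-3.5],"rotation":[0,0,0]},{"delta_pos":[0,0,-3],"rotation":[0,0,0]},{"delta_pos":[0,0,-1],"rotation":[0,0,0]},{"delta_pos":[0,0,0],"rotation":[0,0,0]},{"delta_pos":[0,0,0],"rotation":[0,0,0]}]'
```

```text
time_s: 7.9
eef_pos: [0.5253, 0.0052, 0.1403]
eef_rot: [-0.0, -0.013, 1.0, 0.0]
wrist_force: [0.9, -0.1, -1.2]
opening: 0.003
```

```bash
python3 -m inch '[{"delta_pos":[-2,0,0],"rotation":[0,0,0]},{"delta_pos":[-3,0,0],"rotation":[0,0,0]},{"delta_pos":[-3,0,0],"rotation":[0,0,0]},{"delta_pos":[-3,0,0],"rotation":[0,0,0]},{"delta_pos":[-2.5,0,0],"rotation":[0,0,0]},{"delta_pos":[-1.2,0,0],"rotation":[0,0,0]},{"delta_pos":[0,0,0],"rotation":[0,0,0]},{"delta_pos":[0,0,0],"rotation":[0,0,0]}]';python3 - <<'E'
from bench import camera
import cv2
for n,(a,b,c,d) in(("side",(140,240,265,395)),("top",(150,240,270,360))):
    i=camera(n)["color"][a:b,c:d,::-1];cv2.imwrite(f"pics/{n}3.png",cv2.resize(i,None,fx=6,fy=6,interpolation=cv2.INTER_CUBIC))
E
```

```text
time_s: 8.7
eef_pos: [0.6712, 0.009, 0.1389]
eef_rot: [-0.002, -0.013, 1.0, 0.0]
wrist_force: [-0.7, -0.3, -0.8]
opening: -0.0
```

View pics/side3.png

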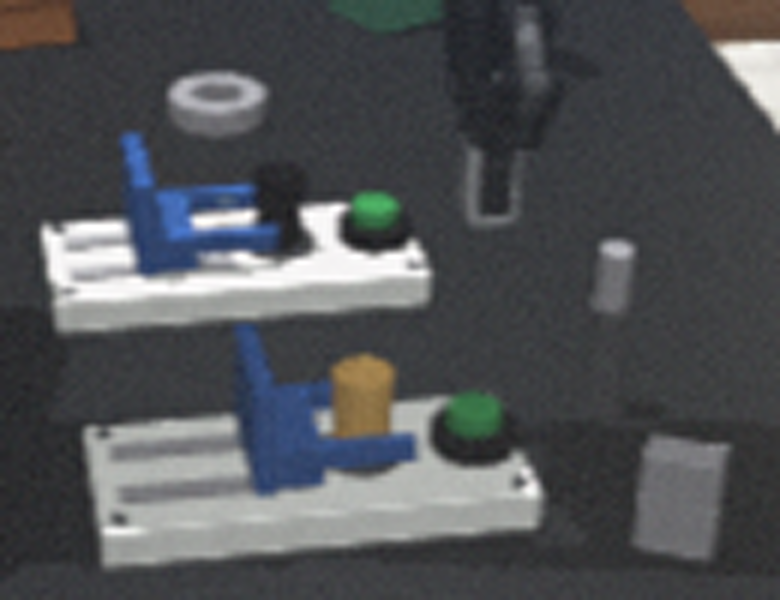

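View pics/top3.png

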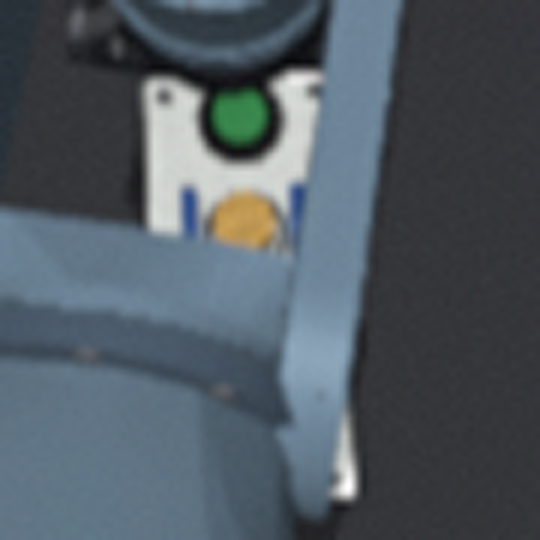

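```bash
python3 - <<'E'
from h import *
print(proj('side',[.6712,.009,.1389]), at('side',347.3,176.7,.139))
E
python3 -m inch '[{"delta_pos":[0,0,2],"rotation":[0,0,0]},{"delta_pos":[0,0,3],"rotation":[0,0,0]},{"delta_pos":[0,0,2],"rotation":[0,0,0]},{"delta_pos":[0,0,1],"rotation":[0,0,0]},{"delta_pos":[0,0,0],"rotation":[0,0,0]},{"delta_pos":[0,0,0],"rotation":[0,0,0]}]'
```

```text
[345.55781475 176.18120443] [0.67508165 0.00524068 0.139     ]
time_s: 9.4
eef_pos: [0.6731, 0.0087, 0.0623]
eef_rot: [0.001, -0.013, 1.0, -0.0]
wrist_force: [-0.5, -0.2, -0.1]
opening: -0.002
```

```bash
python3 -m inch '[{"delta_pos":[0,0,0.6],"rotation":[0,0,0]},{"delta_pos":[0,0,0.6],"rotation":[0,0,0]},{"delta_pos":[0,0,0.4],"rotation":[0,0,0]},{"delta_pos":[0,0,0],"rotation":[0,0,0]}]'
python3 -m inch '[{"delta_pos":[0,0,0.2],"rotation":[0,0,0]},{"delta_pos":[0,0,0.2],"rotation":[0,0,0]},{"delta_pos":[0,0,0.1],"rotation":[0,0,0]},{"delta_pos":[0,0,0.1],"rotation":[0,0,0]}]'
python3 -m inch '[{"delta_pos":[0,0,0.1],"rotation":[0,0,0]},{"delta_pos":[0,0,0.1],"rotation":[0,0,0]}]'
```

```text
time_s: 9.8
eef_pos: [0.672, 0.0089, 0.0444]
eef_rot: [-0.001, -0.013, 1.0, 0.0]
wrist_force: [0.6, -0.6, -0.3]
opening: 0.0
time_s: 10.2
eef_pos: [0.6729, 0.0088, 0.0396]
eef_rot: [0.0, -0.013, 1.0, -0.0]
wrist_force: [0.1, -0.9, 1.6]
opening: -0.0
time_s: 10.4
eef_pos: [0.6729, 0.0087, 0.0376]
eef_rot: [0.0, -0.013, 1.0, -0.0]
wrist_force: [-0.3, 0.3, 3.3]
opening: -0.003
```

```bash
python3 -m inch '[{"delta_pos":[0,0,0.1],"rotation":[0,0,0]},{"delta_pos":[0,0,0.1],"rotation":[0,0,0]}]'; python3 -m inch '[{"delta_pos":[0,0,0.05],"rotation":[0,0,0]},{"delta_pos":[0,0,0],"rotation":[0,0,0]}]'
```

```text
time_s: 10.6
eef_pos: [0.6729, 0.0087, 0.0359]
eef_rot: [0.0, -0.013, 1.0, -0.0]
wrist_force: [-3.9, -0.5, 11.7]
opening: -0.003
time_s: 10.8
eef_pos: [0.673, 0.0087, 0.036]
eef_rot: [0.0, -0.013, 1.0, -0.0]
wrist_force: [-3.6, -0.6, 9.5]
opening: 0.0
```

The button bottomed out at z=0.036, as expected, with about 10 N. Now I'll release it and lift clear.

```bash
python3 -m inch '[{"delta_pos":[0,0,-0.3],"rotation":[0,0,0]},{"delta_pos":[0,0,-0.7],"rotation":[0,0,0]},{"delta_pos":[0,0,-2],"rotation":[0,0,0]},{"delta_pos":[0,0,-4],"rotation":[0,0,0]},{"delta_pos":[0,0,-4],"rotation":[0,0,0]},{"delta_pos":[0,0,-3],"rotation":[0,0,0]},{"delta_pos":[0,0,-1],"rotation":[0,0,0]},{"delta_pos":[0,0,0],"rotation":[0,0,0]},{"delta_pos":[0,0,0],"rotation":[0,0,0]}]'
python3 - <<'E'
from bench import camera
import cv2
i=camera("side")["color"][140:290,260:395,::-1];cv2.imwrite("pics/side4.png",cv2.resize(i,None,fx=4,fy=4,interpolation=cv2.INTER_CUBIC))
i=camera("top")["color"][110:260,130:500,::-1];cv2.imwrite("pics/top4.png",cv2.resize(i,None,fx=2,fy=2,interpolation=cv2.INTER_CUBIC))
E
```

```text
time_s: 11.7
eef_pos: [0.6716, 0.0089, 0.1828]
eef_rot: [-0.001, -0.013, 1.0, 0.0]
wrist_force: [0.4, 0.1, -0.4]
opening: 0.0
```

View pics/side4.png

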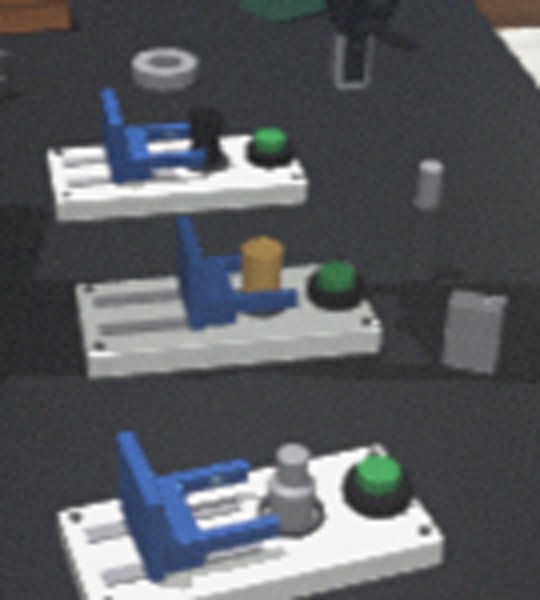

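View pics/top4.png

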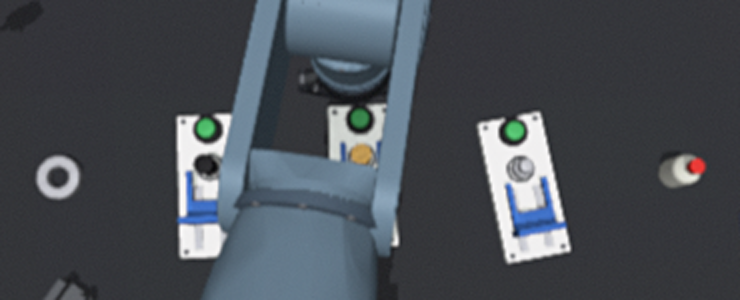

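The fork is still home with its prongs past the bushing (at about (290,298) in the side crop). The button is up, the bushing is upright, and the other fixtures look unchanged.

```bash
python3 -c "
from bench import hand_in;print(hand_in())"
```

```text
the job is handed in; nothing more can be done
None
```

I carried out the brass bushing measurement and handed it in at about 12 s; `hand_in` gives no verdict.

- **Fork:** I pushed the brass fixture's fork about 25.5 mm with the shut fingertips, at about 2 N, until it stopped rigidly. Force on the wrist then rose to about 13 N along the push (about 16 N in all) and the TCP did not move. I took that as home.
- **Button:** After lifting over the bushing, I pressed the green button down to z = 0.036 m. That is the full 6 mm, with a peak of about 12 N. I then released it and lifted clear to z = 0.18 m.
- **Last checks:** In the final pictures the fork's prongs straddle the bushing, the button is up again and the bushing stands upright. The other fixtures look unchanged, and so do the bystanders in view; the V-block and top-view gauges were only partly seen. The wrist force is about zero.
- **Less certain:** I inferred that the fork is home from the rigid stop, the travel and a rough comparison with the steel fork, because the joint value can't be read. Against the stop, the wrist also showed about 8 N upward that I did not expect. I put this down to the arm flexing and did not look into it further.

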